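# Turn the toner canister to its reader behind the printer's drop-down door

## Robot

A 6-joint arm with a two-finger parallel gripper is mounted at the origin on the work surface. World frame = base frame: x ahead of the robot, y to its left, z up, the work surface at z = 0. Lengths are in m, angles in rad, forces in N, time in s.
With the tool pointing down it reaches from about 0.35 to 0.975 m from the base axis. Payload 4.9 kg.
Tool frame: the origin (TCP) lies midway between the tips of the shut fingers; the grasp point (between the pads) lies 19 mm behind it; z points along the fingers, y is the line along which they close (so a half turn about z gives the same grasp; the last joint's range is limited). The gripper opens to 85 mm and grips with 20 to 120 N. Pads are 22 mm wide; open, the fingers measure 114 mm over their backs; the gripper's body (76 mm by 85 mm) begins 54 mm behind the grasp point. The pads swing forward as they close: fully open they stand 13 mm farther back than shut.
Start: joints at [1.194, 0.053, 1.613, -0, 1.476, -0.119], TCP at [0.159, 0.604, 0.231] pointing down, gripper open.
Joint ranges: [-3.01, 3.01], [-1.01, 2.22], [0.06, 2.58], [-1.02, 4.17], [0.09, 2.62], [-3.14, 3.14]. Speed limits (rad/s): [2.57, 2.57, 3.14, 3.14, 3.14, 3.14].

## Interface

Orientations are given as a rotation vector (axis times angle).
In Python, from station import ctrl, optics, job gives the robot as it stands.
- The arm moves only by the shell command python3 -m jog 'ROWS' [OPENING] [FORCE]. ROWS is JSON, a list of rows, each a list of 2 entries, a list of its own where there are three numbers: the shift along the tool's x, y, z in m, then the turn, a rotation vector about the tool's x, y, z in rad. A call has 1 to 5 rows; each row is the pose to reach, as a shift and turn from the pose commanded when the call began, along the tool's axes at that moment; what a row does not reach only later rows make up. A row lasts 1/10 s, in which the tool goes at most 50 mm and 8.59 degrees, less where a joint would pass 70% of its speed; a pose out of reach is approached as far as the arm can. A call with a gripper value outside its range is refused whole. OPENING is the opening, from 0 (shut) to 1 (fully open), set as the call begins (- or left out, the last holds). The fingers move at their own pace and stop on an object; FORCE is the grip in N (left out, the last holds). Time passes only in rows, so rows that repeat a pose let the fingers close. It gives the time, the measured TCP pose, the force, the opening and the grip force at its end, in the units of the state.
- ctrl.get_obs(): the state, without advancing time (a new reading comes with each control period).
- optics.get_image(name): name is "side" or "top"; returns a dict with "image" (480x640x3 uint8, blue, green, red), "fx", "fy", "cx", "cy" (pixels), "rvec" (rotation vector, rad) and "tvec" (3), from world to camera coordinates, as OpenCV has them. Camera axes: x right, y down, z forward; pixel columns grow to the right and rows downward; lengths in m; the calibration is good to about 2 mm. A picture is of the moment at which its call begins. There is no depth.
- job.finish_job(): hands the job in; it is judged then, once.
The state is a dict: "t": time; "q": joint angles; "dq": joint speeds; "effort": joint torques, N m; "tool_pos": TCP position; "tool_rot": TCP orientation; "contact_force": force on the tool from outside, world axes, zero at the start; "wrist_torque": the same for the moment, N m; "opening": finger opening in m; "grip_force": force on a finger pad.
Only numpy, scipy, OpenCV 4.12 (cv2) and the standard library are available. Lean on these libraries where they do the work, as an engineer would, in place of code of your own. Each camera call takes 0.05 s, during which the arm holds its last target. There are 200 camera calls.

## Task

The printer does not recognise its toner canister. Pull the printer's front door all the way down, turn the canister in its round seat until the contact patch on its side squarely faces the reader block, let go of it standing upright in the seat, then push the door fully shut without slamming it. Do not knock the canister over, and leave the stapler, pen pot and mouse where they are.

Things in the scene. Friction and masses are not known exactly. Their poses are not given: they have to be found in the camera images.
- printer: black printer, fixed, 360 mm wide (y), 165 mm high, from 71 mm in front (-x, the door side) to 279 mm behind its origin, which lies on the desk (z = 0) below the canister seat's centre; z up. Its bay (196 mm wide, back wall 79 mm behind the origin, floor 30 mm above the desk) is open at front and top when the door is down. Paper on the rear reaches 185 mm.
- door (a joint): angle of the printer's bottom-hinged front door, rad: 0 shut, grows as its top swings out and down to the front; stop at 1.05 (all the way down: leaning 60 degrees from upright). May start ajar. No latch: the stiff hinge holds it wherever it is left; about 5 N at the handle moves it.
- door_hinge (a point): middle of the hinge line, 65 mm in front of the printer's origin, 30 mm above the desk. Turns with the door: y along the hinge, z up the panel, x (door shut) to the back. The door is a dark grey L: panel 196 mm wide, 135 mm high, 10 mm thick; at its top an 8 mm thick cover reaches back 139 mm over the bay, its upper side 135 mm from the hinge.
- door_handle (a point): middle of the door's handle: round steel bar, 14 mm diameter, 130 mm long, along y, on a lug at each end (114 mm free between). It stands over the front edge of the door's top cover, its axis 36 mm above the cover, at x 5 mm, z 171 mm in door_hinge's frame. Axes as door_hinge. It can be pinched, hooked or pushed.
- canister: grey toner canister, 0.35 kg: cylinder 70 mm diameter, 80 mm high, with a black round cap 48 mm diameter, 35 mm high on top (115 mm in all). Stands loose on the bay floor in a round rim 10 mm high with 3 mm play; turn it by its cap. Origin: centre of its underside; z up; +x points to its contact patch, as do the white rib on the cap and white mark on the shoulder.
- chip (a point): middle of the brass contact patch (22 mm wide, 40 mm high) on the canister's side: 37 mm from its axis, 35 mm above its underside; axes as the canister's
- reader: steel reader block, fixed in the bay, 34 mm wide, 20 mm deep, 60 mm high; it stands behind the canister seat, or behind to the left or right. Origin: centre of the seat on the bay floor (not in the block); +x points from there to the block, whose face is 50 mm out; z up
- reader_face (a point): middle of the reader block's face with a small dark window that looks at the canister: 50 mm from the seat's axis, 35 mm above the bay floor; axes as the reader's
- stapler: bystander: black stapler 135 mm long (x), 34 mm wide, 47 mm high; origin at the centre of its underside
- penpot: bystander: dark steel pen pot, empty, 80 mm in diameter, 100 mm high; origin at the centre of its underside
- mouse: bystander: black computer mouse 105 mm long (x), 60 mm wide, 34 mm high; origin at the centre of its underside

How it is judged:
On the way, in this order (a step that is already met when the one before it is completed fails the run):
1. the printer's door is all the way down (over 0.95 rad) (value of joint door above 0.95 rad), for 0.2 s.
2. with the door down (over 0.8 rad), the canister stands upright in its seat with the contact patch facing the reader (within 0.22 rad), let go (angle between the x axis of canister and the x axis of reader, either way round below 0.22 rad and horizontal distance between chip and reader_face below 0.03 m and distance between canister and reader below 0.008 m and angle between canister's own z axis and vertical below 0.08 rad and value of joint door above 0.8 rad and contact force between the fingers and canister below 0.1 N and angular speed of canister below 0.1 rad/s), for 0.2 s.
At the end, for the whole second after the job is handed in: the door is shut (under 0.05 rad) and, behind it, the canister is at rest, upright (within 0.08 rad) in its seat (origin within 8 mm of the seat's centre) with its contact patch facing the reader (within 0.22 rad) (angle between the x axis of canister and the x axis of reader, either way round below 0.22 rad and horizontal distance between chip and reader_face below 0.03 m and distance between canister and reader below 0.008 m and angle between canister's own z axis and vertical below 0.08 rad and value of joint door below 0.05 rad and linear speed of canister below 0.02 m/s and angular speed of canister below 0.1 rad/s); the robot touches nothing.
It fails at once if the door is slammed: it closes its last 0.1 rad faster than 2.5 rad/s (value of joint door below 0.1 rad and velocity of joint door below -2.5 rad/s).
It fails at once if the canister is knocked over (tilted over 0.6 rad) (angle between canister's own z axis and vertical above 0.6 rad).
It fails at once if the stapler is pushed away by more than 25 mm (distance of stapler from where it was at the start of the episode above 0.025 m).
It fails at once if the penpot is pushed away by more than 25 mm (distance of penpot from where it was at the start of the episode above 0.025 m).
It fails at once if the mouse is pushed away by more than 25 mm (distance of mouse from where it was at the start of the episode above 0.025 m).
It also fails if it takes over 72 s, if anything falls off the work surface, if the arm or the gripper's body presses on something with over 40 N, if the wrist force passes 120 N, or if a joint passes its speed limit or range.

## Working session

There is one attempt and no reset: what is moved stays moved. The work goes in short steps, Python scripts to look and compute and a shell command to move; the robot and the scene stay as the last step left them, time stands still between calls to the robot, and variables do not carry over. Pictures are saved under pics/ and viewed, at most 10 in all, crops included, and the job is handed in when it is done.

```bash
ls; mkdir -p pics; cat > h.py <<'E'
import numpy as np, cv2
from station import ctrl, optics, job
def grab(n,save=None):
    d=optics.get_image(n)
    if save: cv2.imwrite('pics/'+save,d['image'])
    return d
def ray(d,u,v):
    R=cv2.Rodrigues(np.array(d['rvec'],float))[0]; t=np.array(d['tvec'],float).ravel()
    c=-R.T@t; r=R.T@np.array([(u-d['cx'])/d['fx'],(v-d['cy'])/d['fy'],1]); return c,r
def plane(d,u,v,z):
    c,r=ray(d,u,v); return c+r*(z-c[2])/r[2]
def proj(d,p):
    K=np.array([[d['fx'],0,d['cx']],[0,d['fy'],d['cy']],[0,0,1]],float)
    return cv2.projectPoints(np.array(p,float).reshape(-1,3),np.array(d['rvec'],float),np.array(d['tvec'],float),K,None)[0].reshape(-1,2)
def totool(dw):
    o=ctrl.get_obs(); return cv2.Rodrigues(np.array(o['tool_rot'],float))[0].T@np.array(dw,float)
E
python3 - <<'E'
from h import *
for n in('top','side'):
    d=grab(n,n+'1.png'); print(n,ray(d,320,240),d['fx'])
o=ctrl.get_obs(); print(o)
print(cv2.Rodrigues(np.array(o['tool_rot']))[0].round(3))
E
```

```text
pics
top (array([0.42349927, 0.065926  , 1.30145635]), array([ 0.06606544,  0.02183264, -0.99763654])) 543.6086982551667
side (array([0.56384056, 0.49547177, 1.35711736]), array([-0.05304446, -0.31598844, -0.94730249])) 552.7338012998307
{'t': 0.1, 'q': array([ 1.19399668e+00,  5.33204288e-02,  1.61419897e+00,  2.71155093e-05,
        1.47603379e+00, -1.19008500e-01]), 'dq': array([-2.10213630e-03, -4.86997604e-05, -1.95848010e-03,  4.17952113e-04,
       -2.49745699e-04,  1.50849282e-03]), 'effort': array([ 2.96906355e-04, -3.94904208e+01, -3.71362460e+01, -1.42999443e-04,
        3.89063323e-03, -4.24217035e-06]), 'tool_pos': array([0.15911945, 0.60379504, 0.23014238]), 'tool_rot': array([-4.03755695e-01, -3.11502651e+00,  2.97457144e-03]), 'contact_force': array([-0.89077521,  0.29185827, -0.42552004]), 'wrist_torque': array([0.02589522, 0.00269938, 0.04994578]), 'grip_force': 0.0, 'opening': 0.08535778459098568}
[[-0.967  0.255 -0.001]
 [ 0.255  0.967 -0.002]
 [ 0.    -0.002 -1.   ]]
```

View pics/top1.png

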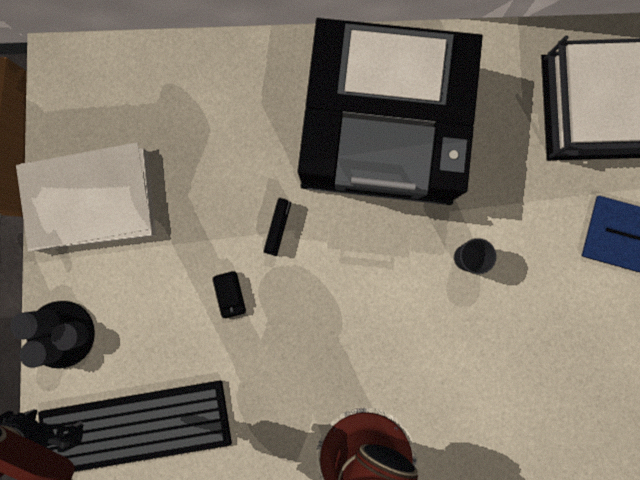

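View pics/side1.png

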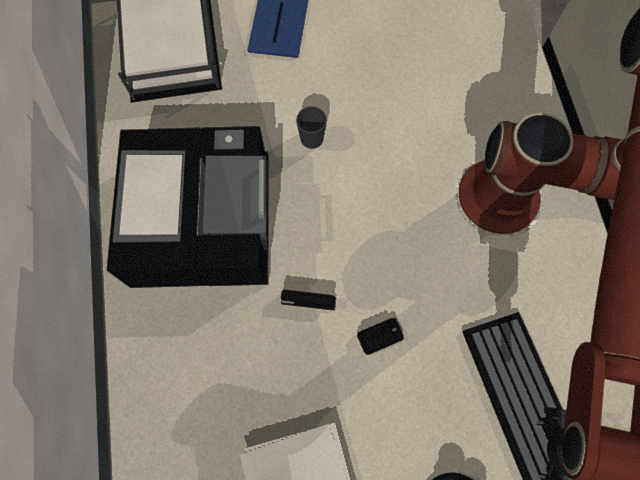

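Top view: the printer is at (300–482, 18–203) with its front towards the robot, and the handle is a light bar around (350–415, 183). The stapler is at (278,226), the mouse at (229,294) and the pot at (475,256). In the side view the handle is around (262, 162–218).

```bash
cat > m1.py <<'E'
from h import *
def bar(d,roi,lo):
    x0,y0,x1,y1=roi; g=cv2.cvtColor(d['image'],cv2.COLOR_BGR2GRAY)[y0:y1,x0:x1]
    m=(g>lo).astype(np.uint8); n,l,s,c=cv2.connectedComponentsWithStats(m)
    i=1+np.argmax(s[1:,4]); ys,xs=np.where(l==i); P=np.c_[xs+x0,ys+y0].astype(float)
    (c,wh,a)=cv2.minAreaRect(P.astype(np.float32)); b=cv2.boxPoints((c,wh,a))
    e=sorted([(np.linalg.norm(b[k]-b[k-1]),k) for k in range(4)])[:2]
    return [(b[k]+b[k-1])/2 for _,k in e],wh,s[i,4]
def tri(d1,p1,d2,p2):
    c1,r1=ray(d1,*p1);c2,r2=ray(d2,*p2)
    A=np.c_[r1,-r2]; s=np.linalg.lstsq(A,c2-c1,rcond=None)[0]
    a,b=c1+s[0]*r1,c2+s[1]*r2; return (a+b)/2,np.linalg.norm(a-b)
E
python3 - <<'E'
from m1 import *
t=grab('top');s=grab('side')
for d,roi in((t,(340,170,425,196)),(s,(254,155,267,228))):
    x0,y0,x1,y1=roi; g=cv2.cvtColor(d['image'],cv2.COLOR_BGR2GRAY)
    print(np.percentile(g[y0:y1,x0:x1],[5,50,80,90,95,99]))
    for lo in (90,110): print(bar(d,roi,lo))
# printer front top edge corners guess
for p in((300,188),(468,203)): print(plane(t,*p,0.165))
def big(d,n):
    x0,y0,x1,y1=(290,90,490,215) if n=='t' else (180,120,280,295)
    return cv2.resize(cv2.convertScaleAbs(d['image'][y0:y1,x0:x1],alpha=1.8),None,fx=(4 if n=='t' else 3),fy=(4 if n=='t' else 3),interpolation=cv2.INTER_CUBIC)
a,b=big(t,'t'),big(s,'s'); 
c=np.zeros((600,800,3),np.uint8); c[:500]=a[:500,:800]; cv2.imwrite('pics/z1.png',c[:500]); cv2.imwrite('pics/z2.png',b)
E
```

```text
[ 12.   79.   88.  120.1 132.  138. ]
([array([350.7866 , 178.92073], dtype=float32), array([415.10367, 186.06706], dtype=float32)], (64.71287536621094, 6.073733806610107), np.int32(393))
([array([350.98834, 179.10745], dtype=float32), array([414.88556, 186.0528 ], dtype=float32)], (64.27359771728516, 4.624932765960693), np.int32(279))
[ 31.  87. 121. 135. 138. 142.]
([array([259.61026, 159.0066 ], dtype=float32), array([260.62808, 219.05714], dtype=float32)], (60.059165954589844, 6.744792938232422), np.int32(336))
([array([261., 160.], dtype=float32), array([261., 215.], dtype=float32)], (55.0, 4.0), np.int32(250))
[0.60982605 0.13064145 0.165     ]
[ 0.56897897 -0.22015401  0.165     ]
```

View pics/z1.png

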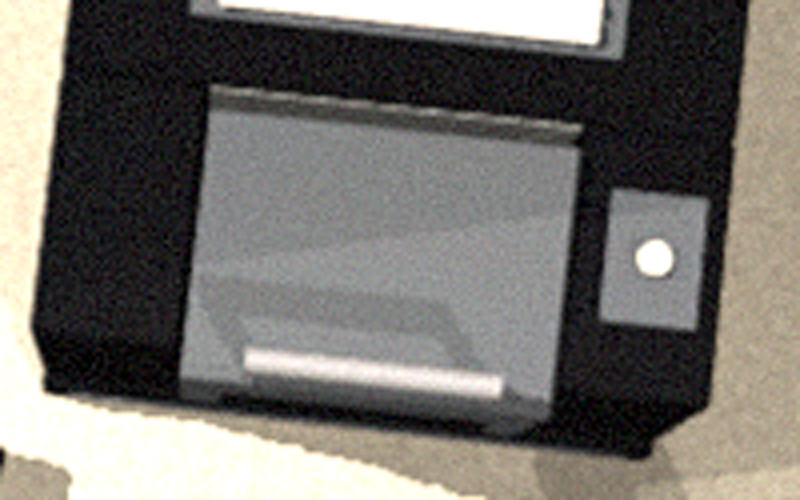

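```bash
python3 - <<'E'
from m1 import *
t=grab('top');s=grab('side')
a=tri(t,(350.8,179),s,(260.6,219)); b=tri(t,(415.1,186),s,(259.8,159)); print(a,b,np.linalg.norm(a[0]-b[0]))
L=plane(t,298.5,172,.165);R=plane(t,467.5,192,.165);print(L,R,np.linalg.norm(L-R))
for nm,p,z in(('penpot',(475,251),.1),('stapler',(280,222),.047),('mouse',(229,290),.034)): print(nm,plane(t,*p,z))
y=(a[0]-b[0])[:2];y/=np.linalg.norm(y);x=np.array([y[1],-y[0]]);m=(L+R)[:2]/2
y2=(L-R)[:2];y2/=np.linalg.norm(y2);print('yaw',np.degrees(np.arctan2(-y[0],y[1])),np.degrees(np.arctan2(-y2[0],y2[1])))
o=m+.071*x; print('origin',o,'handle in printer',[( (q[0][:2]-o)@x,(q[0][:2]-o)@y,q[0][2]) for q in(a,b)])
E
```

```text
(array([0.62511507, 0.02340127, 0.16353021]), np.float64(0.002759802573594287)) (array([ 0.60231233, -0.10534427,  0.20761728]), np.float64(0.003134658650876217)) 0.13798205646401349
[0.64410602 0.13316592 0.165     ] [ 0.59217566 -0.22009278  0.165     ] 0.3570552772229412
penpot [ 0.47092694 -0.24728215  0.1       ]
stapler [0.55065544 0.18541352 0.047     ]
mouse [0.39556168 0.30847005 0.034     ]
yaw -10.043772915376822 -8.362798348693655
origin [ 0.68805275 -0.05584587] handle in printer [(np.float64(-0.07579389017887811), np.float64(0.06705629451954773), np.float64(0.16353020617704073)), (np.float64(-0.07579389017887811), np.float64(-0.06369299903428637), np.float64(0.2076172807138199))]
```

```bash
python3 - <<'E'
from m1 import *
t=grab('top');s=grab('side')
g=cv2.cvtColor(s['image'],cv2.COLOR_BGR2GRAY); print(g[150:230:6,252:272])
a=plane(t,350.9,179,.2);b=plane(t,415,186.06,.2);print(a,b,np.linalg.norm(a-b)); y=(a-b)[:2];print(np.degrees(np.arctan2(-y[0],y[1])))
for z in(.16,.18,.2): print(z,proj(s,[plane(t,350.9,179,z),plane(t,415,186.06,z)]))
E
```

```text
[[ 20  11  25  14  12  19  18  26  13   3   9   2  49 107 102  86  85  88
   82  84]
 [ 86  90  84  86  90  89  89  85  85  90  82  64  57  52  13  15  45  84
   85  82]
 [ 82  84  88  87  89  80  88 121 132 137 140 109  78  52  20  18  48  72
   88  80]
 [ 89  84  89  85  87  79  85 120 133 133 138 108  80  49  28  17  55  73
   83  91]
 [ 79  78  79  75  79  76  80 118 134 132 139 109  75  52  36  11  61  72
   78  85]
 [ 92  88  84  85  86  86  91 124 135 139 142 111  75  54  21  15  56  94
  101  98]
 [ 85  86  84  88  86  84  91 120 133 135 138 112  67  51  33  22  57  93
  100 102]
 [ 91  85  83  84  83  86  96 123 132 136 138 115  71  57  30  15  60  82
   97  91]
 [ 86  87  86  88  84  89  99 125 133 137 140 113  70  49  30  25  55  90
   99  98]
 [ 89  85  86  85  82  85 102 121 135 137 144 110  68  57  28  17  51  88
   93  92]
 [ 86  89  87  88  83  84  98 129 132 140 137 110  68  52  34  21  65 104
  105  98]
 [ 88  90  85  87  87  70  85 106 106 106 110 103  75  69  36  11  64 100
   95 100]
 [ 78  78  75  77  74  78  84  91  84  80  83  88  85  75  36  12  62 101
  102  96]
 [ 89  87  88  86  85  84  83  86  85  89  86  90  91  75  28  16  59 107
  107 101]]
[0.61992759 0.02410747 0.2       ] [ 0.60192751 -0.1057741   0.2       ] 0.1311229443500415
-7.890275391364978
0.16 [[259.29330195 219.21664669]
 [259.61008275 166.19714787]]
0.18 [[259.97120787 216.16062479]
 [260.26499758 163.37990555]]
0.2 [[260.66986942 213.01103586]
 [260.94008577 160.47588362]]
```

View pics/z2.png

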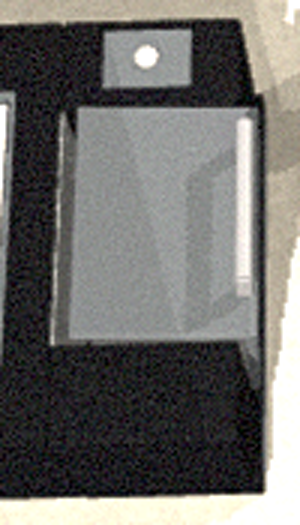

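Handle fits at z≈0.20 with its middle at (0.611, -0.041), yaw about -8° and length 131 mm, so the door is slightly ajar (about 0.1 rad). Next I'll pinch the bar from above.

```bash
cat > plan.py <<'E'
import sys; from h import *
from scipy.spatial.transform import Rotation as Rn
# plan.py x y z yawdeg [tilt] : tool y along yaw, tool z down
def goal(p,yaw):
    o=ctrl.get_obs(); R=cv2.Rodrigues(np.array(o['tool_rot'],float))[0]
    a=np.radians(yaw); y=np.array([np.cos(a),np.sin(a),0]); z=np.array([0,0,-1.]); G=np.c_[np.cross(y,z),y,z]
    print('t',round(o['t'],2),'shift',(R.T@(np.array(p)-o['tool_pos'])).round(3).tolist(),'turn',Rn.from_matrix(R.T@G).as_rotvec().round(3).tolist(),'q',o['q'].round(2).tolist())
if __name__=='__main__':
    v=[float(x) for x in sys.argv[1:]]; goal(v[:3],v[3])
E
python3 plan.py .611 -.041 .28 -8
```

```text
t 0.4 shift [-0.601, -0.509, -0.049] turn [-0.0, 0.0, 1.453] q [1.19, 0.05, 1.61, -0.0, 1.48, -0.12]
```

```bash
R='[[-0.6,-0.51,-0.05],[0,0,1.45]]'; python3 -m jog '[[[-0.6,-0.51,-0.05],[0,0,1.45]],[[-0.6,-0.51,-0.05],[0,0,1.45]],[[-0.6,-0.51,-0.05],[0,0,1.45]],[[-0.6,-0.51,-0.05],[0,0,1.45]],[[-0.6,-0.51,-0.05],[0,0,1.45]]]' 1; python3 plan.py .611 -.041 .28 -8
```

```text
t: 0.9
tool_pos: [0.3027, 0.398, 0.2475]
tool_rot: [1.524, 2.747, 0.001]
contact_force: [1.2, 0.2, -0.2]
opening: 0.0855
grip_force: 0.0
t 0.9 shift [-0.536, 0.029, -0.033] turn [0.001, -0.0, 0.697] q [0.77, -0.26, 1.88, -0.0, 1.53, 0.21]
```

```bash
python3 -m jog '[[[-0.536,0.029,-0.033],[0,0,0.7]],[[-0.536,0.029,-0.033],[0,0,0.7]],[[-0.536,0.029,-0.033],[0,0,0.7]],[[-0.536,0.029,-0.033],[0,0,0.7]],[[-0.536,0.029,-0.033],[0,0,0.7]]]'; python3 plan.py .611 -.041 .28 -8
```

```text
t: 1.4
tool_pos: [0.4472, 0.1943, 0.263]
tool_rot: [2.373, 2.058, 0.002]
contact_force: [0.6, 0.3, 0.1]
opening: 0.0854
grip_force: 0.0
t 1.4 shift [-0.21, 0.195, -0.017] turn [0.001, -0.001, -0.002] q [0.26, -0.3, 1.88, 0.0, 1.56, 0.4]
```

```bash
python3 -m jog '[[[-0.21,0.195,-0.017],[0,0,0]],[[-0.21,0.195,-0.017],[0,0,0]],[[-0.21,0.195,-0.017],[0,0,0]],[[-0.21,0.195,-0.017],[0,0,0]],[[-0.21,0.195,-0.017],[0,0,0]]]'; python3 -m jog '[[[-0.026,0.023,0],[0,0,0]],[[-0.026,0.023,0],[0,0,0]]]'; python3 plan.py .611 -.041 .184 -8
python3 - <<'E'
from h import *
d=grab('side'); cv2.imwrite('pics/s2.png',cv2.resize(d['image'][110:300,100:360],None,fx=3,fy=3))
E
```

```text
t: 1.9
tool_pos: [0.5905, -0.0103, 0.2776]
tool_rot: [2.369, 2.063, 0.001]
contact_force: [0.2, 0.7, 0.5]
opening: 0.0854
grip_force: 0.0
t: 2.1
tool_pos: [0.6103, -0.0409, 0.2767]
tool_rot: [2.373, 2.058, -0.001]
contact_force: [-0.3, 0.8, -0.1]
opening: 0.0851
grip_force: 0.0
t 2.1 shift [0.0, 0.001, 0.093] turn [-0.0, 0.001, -0.002] q [-0.19, -0.0, 1.59, -0.0, 1.55, -0.05]
```

View pics/s2.png

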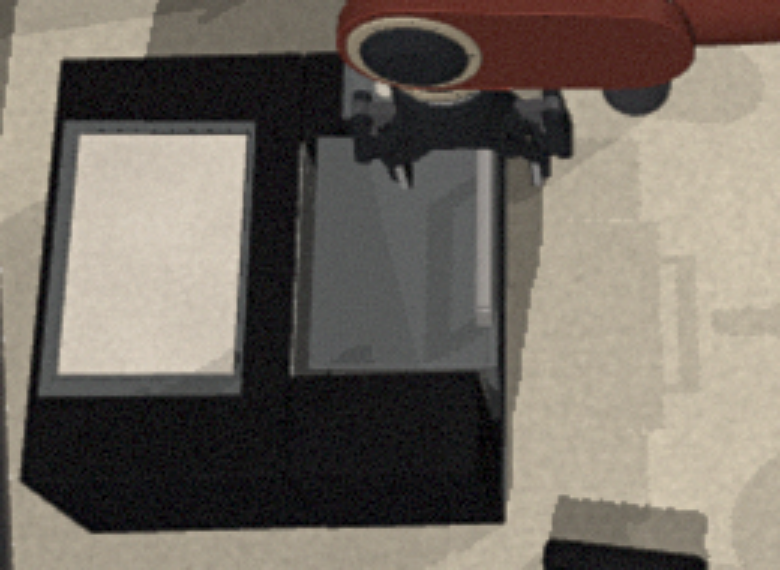

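The fingers straddle the bar: finger tips at crop (403,175) and (538,170), bar at x≈484 between them. Now I descend and close lightly.

```bash
python3 -m jog '[[[0,0.001,0.04],[0,0,0]],[[0,0.001,0.07],[0,0,0]],[[0,0.001,0.085],[0,0,0]],[[0,0.001,0.091],[0,0,0]],[[0,0.001,0.091],[0,0,0]]]'; python3 -m jog '[[[0,0,0],[0,0,0]],[[0,0,0],[0,0,0]],[[0,0,0],[0,0,0]],[[0,0,0],[0,0,0]],[[0,0,0],[0,0,0]]]' 0 40;python3 -m jog '[[[0,0,0],[0,0,0]],[[0,0,0],[0,0,0]],[[0,0,0],[0,0,0]],[[0,0,0],[0,0,0]],[[0,0,0],[0,0,0]]]'
```

```text
t: 2.65
tool_pos: [0.6096, -0.0367, 0.1863]
tool_rot: [-2.367, -2.065, 0.0]
contact_force: [0.2, -1.0, -0.9]
opening: 0.0855
grip_force: 0.0
t: 3.15
tool_pos: [0.6103, -0.0374, 0.1869]
tool_rot: [2.368, 2.063, 0.001]
contact_force: [-1.9, -0.2, 10.4]
opening: 0.0125
grip_force: 38.7
t: 3.65
tool_pos: [0.6102, -0.0374, 0.1869]
tool_rot: [2.368, 2.063, 0.001]
contact_force: [0.8, 0.4, 4.1]
opening: 0.0121
grip_force: 39.1
```

```bash
python3 -m jog '[[[0,-0.008,0.001],[0,0,0]],[[0,-0.017,0.002],[0,0,0]],[[0,-0.025,0.004],[0,0,0]],[[0,-0.034,0.006],[0,0,0]],[[0,-0.034,0.006],[0,0,0]]]'; python3 -m jog '[[[0,-0.008,0.003],[0,0,0]],[[0,-0.016,0.006],[0,0,0]],[[0,-0.024,0.009],[0,0,0]],[[0,-0.032,0.012],[0,0,0]],[[0,-0.032,0.012],[0,0,0]]]'; python3 plan.py .611 -.041 .184 -8
```

```text
t: 4.15
tool_pos: [0.5749, -0.0325, 0.1808]
tool_rot: [-2.368, -2.064, 0.001]
contact_force: [-0.7, -0.1, 7.0]
opening: 0.0124
grip_force: 41.2
t: 4.65
tool_pos: [0.5424, -0.0279, 0.1674]
tool_rot: [-2.366, -2.063, 0.004]
contact_force: [-2.2, 1.6, 3.4]
opening: 0.0125
grip_force: 41.8
t 4.65 shift [-0.004, 0.07, -0.017] turn [-0.004, 0.0, 0.003] q [-0.19, -0.09, 1.86, -0.0, 1.37, -0.05]
```

```bash
python3 -m jog '[[[0,-0.008,0.004],[0,0,0]],[[0,-0.015,0.009],[0,0,0]],[[0,-0.022,0.014],[0,0,0]],[[0,-0.029,0.0185],[0,0,0]],[[0,-0.029,0.0185],[0,0,0]]]'; python3 -m jog '[[[0,-0.006,0.006],[0,0,0]],[[0,-0.013,0.012],[0,0,0]],[[0,-0.019,0.018],[0,0,0]],[[0,-0.0245,0.024],[0,0,0]],[[0,-0.0245,0.024],[0,0,0]]]'; python3 -m jog '[[[0,-0.005,0.006],[0,0,0]],[[0,-0.010,0.013],[0,0,0]],[[0,-0.015,0.020],[0,0,0]],[[0,-0.015,0.021],[0,0,0]],[[0,-0.015,0.021],[0,0,0]]]'; python3 plan.py .611 -.041 .184 -8
```

```text
t: 5.15
tool_pos: [0.5139, -0.024, 0.1482]
tool_rot: [-2.366, -2.062, 0.004]
contact_force: [0.0, -0.1, -0.2]
opening: 0.0125
grip_force: 42.2
t: 5.65
tool_pos: [0.4898, -0.0207, 0.1239]
tool_rot: [-2.366, -2.062, 0.003]
contact_force: [0.7, 0.7, -2.8]
opening: 0.0126
grip_force: 42.8
t: 6.15
tool_pos: [0.4753, -0.0187, 0.1035]
tool_rot: [-2.367, -2.063, 0.003]
contact_force: [-0.9, 0.8, -2.0]
opening: 0.0122
grip_force: 43.2
t 6.15 shift [-0.004, 0.137, -0.081] turn [-0.003, -0.0, 0.003] q [-0.2, -0.2, 2.07, -0.0, 1.27, -0.06]
```

```bash
python3 -m jog '[[[0,-0.003,0.004],[0,0,0]],[[0,-0.005,0.008],[0,0,0]],[[0,-0.005,0.008],[0,0,0]]]'; python3 - <<'E'
from h import *
d=grab('top'); cv2.imwrite('pics/t3.png',cv2.resize(d['image'][10:290,240:500],None,fx=2,fy=2))
E
```

```text
t: 6.45
tool_pos: [0.4746, -0.0186, 0.1018]
tool_rot: [2.365, 2.061, 0.006]
contact_force: [-2.6, 1.5, 19.3]
opening: 0.0126
grip_force: 45.5
```

View pics/t3.png

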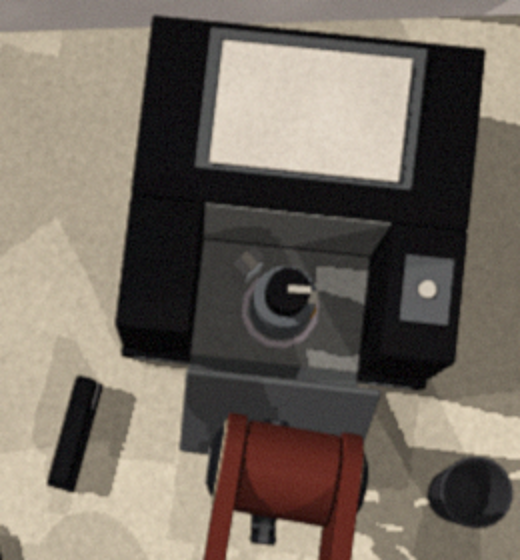

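Door is against its stop (19 N). The canister is visible with its rib pointing right, and the reader sits behind-left at crop (248,262). I'll open slightly, since the cover is close, and go straight up.

```bash
python3 -m jog '[[[0,0,0],[0,0,0]],[[0,0,0],[0,0,0]],[[0,0,0],[0,0,0]]]' 0.28 20; python3 -m jog '[[[0,0,-0.03],[0,0,0]],[[0,0,-0.08],[0,0,0]],[[0,0,-0.13],[0,0,0]],[[0,0,-0.18],[0,0,0]],[[0,0,-0.22],[0,0,0]]]'; python3 -m jog '[[[0,-0.05,0],[0,0,0]],[[0,-0.08,0],[0,0,0]],[[0,-0.08,0],[0,0,0]]]'
python3 - <<'E'
from h import *
t=grab('top','t4.png');s=grab('side','s4.png')
a=cv2.resize(t['image'][85:205,330:440],None,fx=4,fy=4,interpolation=cv2.INTER_CUBIC)
b=cv2.resize(s['image'][140:250,190:285],None,fx=4,fy=4,interpolation=cv2.INTER_CUBIC)
c=np.zeros((480,800,3),np.uint8);c[:480,:440]=a[:480,:440];c[:440,420:800]=b
cv2.imwrite('pics/z4.png',cv2.convertScaleAbs(c,alpha=2))
E
```

```text
t: 6.8
tool_pos: [0.4704, -0.0181, 0.0956]
tool_rot: [-2.367, -2.063, 0.003]
contact_force: [-0.7, 0.0, -0.3]
opening: 0.0239
grip_force: 0.0
t: 7.3
tool_pos: [0.4714, -0.0183, 0.3191]
tool_rot: [2.368, 2.064, 0.0]
contact_force: [0.8, -0.5, 0.7]
opening: 0.0241
grip_force: 0.0
t: 7.6
tool_pos: [0.3903, -0.0069, 0.3165]
tool_rot: [-2.368, -2.064, 0.0]
contact_force: [0.8, 0.0, -0.6]
opening: 0.024
grip_force: 0.0
```

View pics/z4.png

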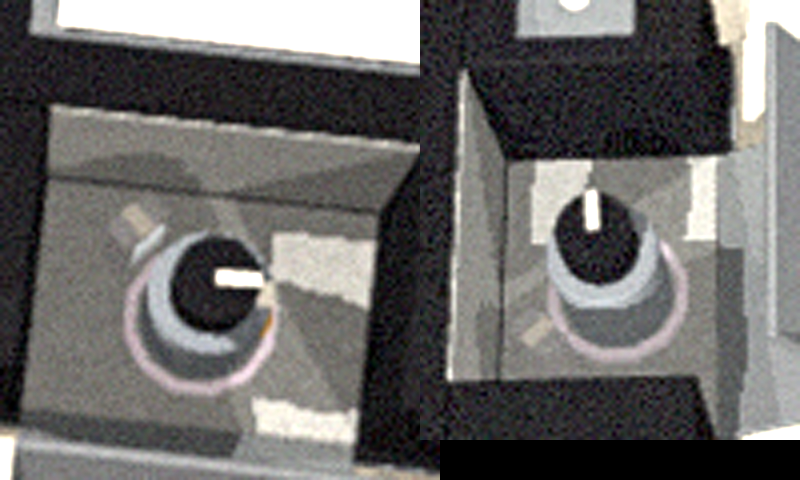

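```bash
python3 - <<'E'
from m1 import *
t=grab('top');s=grab('side')
T=lambda x,y:(x/4+330-.375,y/4+85-.375); S=lambda x,y:((x-420)/4+190-.375,y/4+140-.375)
print('cap',tri(t,T(222,281),s,S(597,235)), plane(t,*T(222,281),.145),plane(s,*S(597,235),.145))
print('seat',plane(t,*T(201,318),.04))
print('brown',tri(t,T(138,219),s,S(537,332)))
# rib
def rib(d,roi):
    x0,y0,x1,y1=roi;g=cv2.cvtColor(d['image'],cv2.COLOR_BGR2GRAY)[y0:y1,x0:x1]
    n,l,st,c=cv2.connectedComponentsWithStats((g>90).astype(np.uint8)); print(st.tolist())
    i=1+np.argmax(st[1:,4]);ys,xs=np.where(l==i);f=cv2.fitLine(np.c_[xs+x0,ys+y0].astype(np.float32),cv2.DIST_L2,0,.01,.01).ravel();return f
for d,roi in((t,(381,151,396,159)),(s,(228,186,240,199))):
    f=rib(d,roi);a=plane(d,f[2]-4*f[0],f[3]-4*f[1],.147);b=plane(d,f[2]+4*f[0],f[3]+4*f[1],.147);v=b-a;print(f,(a+b)/2,'dir',np.degrees(np.arctan2(v[1],v[0])))
c=np.zeros((480,800,3),np.uint8)
c[:,:400]=cv2.resize(t['image'][130:160,352:377],(400,480),interpolation=cv2.INTER_CUBIC)
c[:,400:]=cv2.resize(s['image'][206:236,208:233],(400,480),interpolation=cv2.INTER_CUBIC)
cv2.imwrite('pics/z5.png',cv2.convertScaleAbs(c,alpha=1.8))
E
```

```text
cap (array([ 0.68311968, -0.05425956,  0.12745038]), np.float64(0.0019746596090870834)) [ 0.68017738 -0.0528109   0.145     ] [ 0.68050703 -0.04598643  0.145     ]
seat [ 0.68186027 -0.05065768  0.04      ]
brown (array([ 0.72926095, -0.01230742,  0.09079148]), np.float64(0.0005113652667183175))
[[0, 0, 15, 8, 72], [3, 1, 12, 5, 47], [14, 7, 1, 1, 1]]
[9.9424034e-01 1.0717349e-01 3.8961703e+02 1.5421277e+02] [ 0.68090485 -0.06225279  0.147     ] dir -97.87090861726678
[[0, 0, 12, 13, 109], [0, 0, 7, 12, 47]]
[  0.30143562   0.9534865  231.80852    191.        ] [ 0.682948   -0.06488752  0.147     ] dir 99.28838391705305
```

View pics/z5.png

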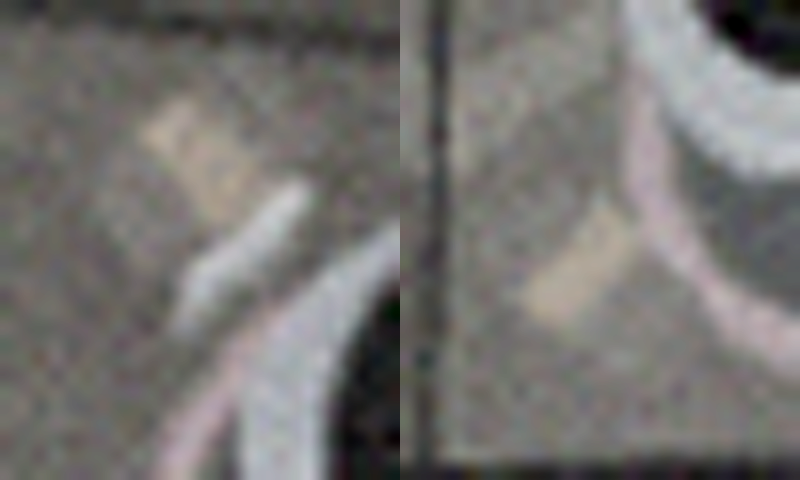

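Averaging frames gives a cleaner look at the reader.

```bash
python3 - <<'E'
from m1 import *
o=np.array([.682,-.050])
c=np.zeros((600,800,3),np.uint8)
for k,n in enumerate(('top','side')):
    L=[grab(n) for _ in range(14)];d=L[0];im=np.mean([x['image'].astype(float) for x in L],0)
    np.save(n+'.npy',im)
    x0,y0=((350,125),(206,200))[k]
    cr=im[y0:y0+45,x0:x0+30]; lo,hi=np.percentile(cr,[3,97]); cr=np.clip((cr-lo)/(hi-lo)*255,0,255).astype(np.uint8)
    c[:,400*k:400*k+400]=cv2.resize(cr,(400,600),interpolation=cv2.INTER_CUBIC)
    # brown: red minus blue in the window
    w=im[y0:y0+45,x0:x0+30]; rb=w[...,2]-w[...,0]; print(n,np.percentile(rb,[50,80,90,95,99]).round(1))
    roi=(slice(y0,y0+24),slice(x0,x0+20)) if k==0 else (slice(y0+12,y0+32),slice(x0,x0+16))
    w=im[roi]; rb=w[...,2]-w[...,0]; 
    for th in (0.5,0.65):
        m=(rb>np.median(rb)+th*(rb.max()-np.median(rb))).astype(np.uint8); nn,l,st,ce=cv2.connectedComponentsWithStats(m); i=1+np.argmax(st[1:,4]); ys,xs=np.where(l==i)
        P=np.array([plane(d,x+roi[1].start,y+roi[0].start,.09)[:2] for x,y in zip(xs,ys)]); cen=P.mean(0); ev,V=np.linalg.eigh(np.cov((P-cen).T)); a=V[:,1]
        print(th,st[i].tolist(),'centre rel',(cen-o).round(4),'ang',np.degrees(np.arctan2(*(cen-o)[::-1])).round(1),'axis',np.degrees(np.arctan2(a[1],a[0])).round(1),'len',np.sqrt(12*ev).round(4))
cv2.imwrite('pics/z6.png',c)
E
```

```text
top [ 3.3  4.3  4.9  5.7 11.8]
0.5 [11, 11, 8, 8, 35] centre rel [0.0468 0.0378] ang 38.9 axis -138.5 len [0.0095 0.0191]
0.65 [11, 12, 8, 7, 30] centre rel [0.0461 0.0369] ang 38.7 axis -138.6 len [0.0091 0.0174]
side [ 2.1  3.8  4.4  4.9 10.6]
0.5 [10, 7, 6, 7, 27] centre rel [0.048  0.0364] ang 37.2 axis 47.0 len [0.0091 0.019 ]
0.65 [10, 7, 6, 7, 20] centre rel [0.0474 0.0367] ang 37.8 axis -136.3 len [0.0071 0.0184]
```

View pics/z6.png

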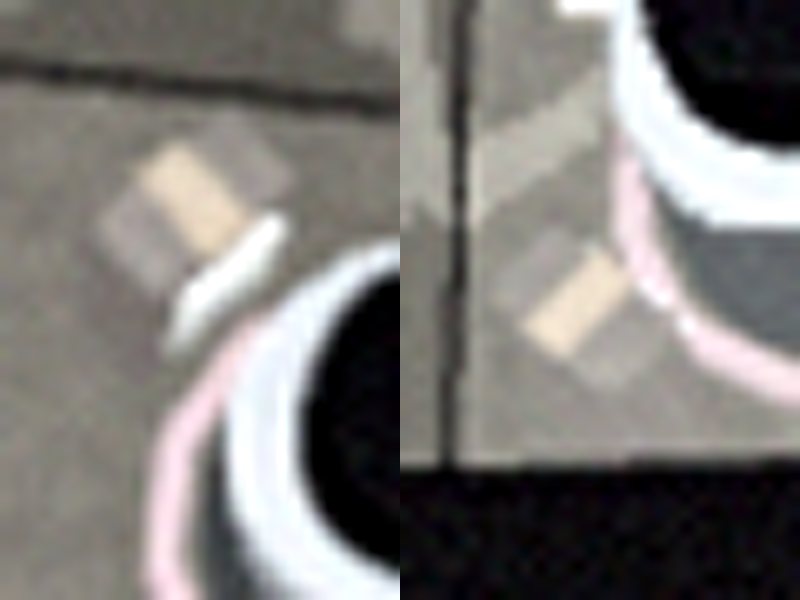

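The averaged crops show the reader block with a tan centre stripe: left crop stripe (180,155)–(230,240), right crop (605,260)–(545,345). It points at about 40° in world axes, and its top centre is 60 mm from the seat as expected. Next, the rib angle from the same averaged images.

```bash
cat > rib.py <<'E'
from m1 import *
def rib(save=None,n=6):
    for nm in('top','side'):
        L=[grab(nm) for _ in range(n)];d=L[0];g=np.mean([x['image'].astype(float).mean(2) for x in L],0)
        cc=proj(d,[[.681,-.05,.145]])[0]; x0,y0=(cc-16).astype(int); w=g[y0:y0+33,x0:x0+33]
        # cap = dark pixels; rib = bright pixels inside a 22 mm circle of its centre
        yy,xx=np.mgrid[0:33,0:33]; W=np.array([[plane(d,x+x0,y+y0,.147)[:2] for x in range(33)] for y in range(33)])
        r=np.hypot(W[...,0]-.681,W[...,1]+.05); m=(w>70)&(r<.020)
        k,l,st,ce=cv2.connectedComponentsWithStats(m.astype(np.uint8)); i=1+np.argmax(st[1:,4]) if k>1 else 0
        P=W[l==i]; wt=None; c=P.mean(0); ev,V=np.linalg.eigh(np.cov((P-c).T)); a=V[:,1]; a=a*np.sign(a@(c-[.681,-.05]))
        dk=W[(w<30)&(r<.035)]
        print(nm,st[i].tolist(),'rib cen',c.round(4),'axis',np.degrees(np.arctan2(a[1],a[0])).round(1),'from centre',np.degrees(np.arctan2(c[1]+.05,c[0]-.681)).round(1),'len',np.sqrt(12*ev).round(4),'dark cen',dk.mean(0).round(4))
if __name__=='__main__': rib()
E
python3 rib.py; python3 plan.py .681 -.05 .30 -75
```

```text
top [17, 14, 10, 5, 47] rib cen [ 0.6813 -0.0597] axis -96.9 from centre -88.0 len [0.0103 0.0208] dark cen [ 0.677  -0.0468]
side [14, 9, 4, 9, 33] rib cen [ 0.6818 -0.0597] axis -98.0 from centre -85.4 len [0.009  0.0219] dark cen [ 0.6805 -0.0404]
t 9.8 shift [-0.003, 0.292, 0.017] turn [-0.0, -0.0, 1.172] q [-0.21, -0.58, 1.99, 0.0, 1.73, -0.07]
```

```bash
python3 -m jog '[[[-0.003,0.293,0],[0,0,1.17]],[[-0.003,0.293,0],[0,0,1.17]],[[-0.003,0.293,0],[0,0,1.17]],[[-0.003,0.293,0],[0,0,1.17]],[[-0.003,0.293,0],[0,0,1.17]]]' 1; python3 plan.py .682 -.05 .30 -75
```

```text
t: 10.3
tool_pos: [0.6417, -0.0443, 0.3164]
tool_rot: [-2.963, -1.044, 0.0]
contact_force: [0.2, -0.1, 0.9]
opening: 0.0853
grip_force: 0.0
t 10.3 shift [0.028, 0.03, 0.016] turn [-0.0, 0.0, 0.416] q [-0.18, 0.06, 1.47, -0.0, 1.62, 0.71]
```

```bash
python3 -m jog '[[[0.028,0.03,0],[0,0,0.416]],[[0.028,0.03,0],[0,0,0.416]],[[0.028,0.03,0],[0,0,0.416]],[[0.028,0.03,0],[0,0,0.416]]]';  python3 -m jog '[[[0,0,0.05],[0,0,0]],[[0,0,0.1],[0,0,0]],[[0,0,0.15],[0,0,0]],[[0,0,0.18],[0,0,0]],[[0,0,0.195],[0,0,0]]]';python3 -m jog '[[[0,0,0.004],[0,0,0]],[[0,0,0.004],[0,0,0]]]'; python3 plan.py .682 -.05 .116 -75
```

```text
t: 10.7
tool_pos: [0.6807, -0.0496, 0.3159]
tool_rot: [-3.113, -0.42, 0.002]
contact_force: [-0.4, 0.8, 0.4]
opening: 0.0856
grip_force: 0.0
t: 11.2
tool_pos: [0.6777, -0.0491, 0.1173]
tool_rot: [-3.111, -0.423, 0.01]
contact_force: [0.2, -0.2, 0.4]
opening: 0.0854
grip_force: 0.0
t: 11.4
tool_pos: [0.6811, -0.0497, 0.1192]
tool_rot: [3.113, 0.421, 0.003]
contact_force: [0.4, -0.6, 0.5]
opening: 0.0857
grip_force: 0.0
t 11.4 shift [0.001, 0.001, 0.003] turn [0.001, -0.002, 0.007] q [-0.18, 0.27, 1.56, -0.0, 1.31, 1.12]
```

```bash
H='x'; python3 -m jog '[[[0,0,0],[0,0,0]],[[0,0,0],[0,0,0]],[[0,0,0],[0,0,0]],[[0,0,0],[0,0,0]],[[0,0,0],[0,0,0]]]' 0 25; python3 -m jog '[[[0,0,0],[0,0,-0.12]],[[0,0,0],[0,0,-0.24]],[[0,0,0],[0,0,-0.36]],[[0,0,0],[0,0,-0.48]],[[0,0,0],[0,0,-0.6]]]'; python3 -m jog '[[[0,0,0],[0,0,-0.12]],[[0,0,0],[0,0,-0.24]],[[0,0,0],[0,0,-0.36]],[[0,0,0],[0,0,-0.48]],[[0,0,0],[0,0,-0.6]]]'; python3 -m jog '[[[0,0,0],[0,0,-0.12]],[[0,0,0],[0,0,-0.24]],[[0,0,0],[0,0,-0.36]],[[0,0,0],[0,0,-0.48]],[[0,0,0],[0,0,-0.6]]]'; python3 -m jog '[[[0,0,0],[0,0,-0.12]],[[0,0,0],[0,0,-0.24]],[[0,0,0],[0,0,-0.36]],[[0,0,0],[0,0,-0.48]],[[0,0,0],[0,0,-0.59]]]'; python3 -m jog '[[[0,0,0],[0,0,0]],[[0,0,0],[0,0,0]]]';  python3 plan.py .682 -.05 .116 62
```

```text
t: 11.9
tool_pos: [0.6815, -0.0496, 0.1201]
tool_rot: [3.113, 0.42, 0.005]
contact_force: [-2.2, 0.8, 4.9]
opening: 0.0471
grip_force: 26.0
t: 12.4
tool_pos: [0.6817, -0.0499, 0.1201]
tool_rot: [2.845, 1.326, 0.005]
contact_force: [-0.4, -0.2, 5.4]
opening: 0.047
grip_force: 26.0
t: 12.9
tool_pos: [0.6817, -0.0497, 0.1201]
tool_rot: [2.326, 2.108, 0.004]
contact_force: [0.8, -0.3, 5.2]
opening: 0.0475
grip_force: 26.0
t: 13.4
tool_pos: [0.6817, -0.0498, 0.1201]
tool_rot: [1.599, 2.7, 0.002]
contact_force: [-0.3, -0.2, 5.8]
opening: 0.0473
grip_force: 26.0
t: 13.9
tool_pos: [0.6819, -0.0496, 0.1201]
tool_rot: [0.745, 3.048, 0.002]
contact_force: [0.7, 1.1, 5.4]
opening: 0.0471
grip_force: 26.0
t: 14.1
tool_pos: [0.6818, -0.0496, 0.1201]
tool_rot: [0.752, 3.046, 0.001]
contact_force: [0.2, 0.9, 4.6]
opening: 0.0471
grip_force: 26.0
t 14.1 shift [-0.0, -0.0, 0.004] turn [0.002, 0.004, 0.005] q [-0.18, 0.27, 1.56, 0.0, 1.31, -1.27]
```

```bash
python3 -m jog '[[[0,0,0],[0,0,0]],[[0,0,0],[0,0,0]],[[0,0,0],[0,0,0]],[[0,0,0],[0,0,0]]]' 1; python3 -m jog '[[[0,0,-0.02],[0,0,0]],[[0,0,-0.06],[0,0,0]],[[0,0,-0.11],[0,0,0]],[[0,0,-0.16],[0,0,0]],[[0,0,-0.21],[0,0,0]]]' - ; python3 plan.py .39 -.01 .33 -8
```

```text
t: 14.5
tool_pos: [0.6799, -0.0495, 0.1172]
tool_rot: [-0.752, -3.049, 0.0]
contact_force: [0.1, 0.2, 0.4]
opening: 0.085
grip_force: 0.0
t: 15.0
tool_pos: [0.6799, -0.0495, 0.3293]
tool_rot: [-0.753, -3.049, 0.0]
contact_force: [0.6, -1.2, -0.1]
opening: 0.0854
grip_force: 0.0
t 15.0 shift [0.275, -0.1, -0.0] turn [-0.001, -0.0, 1.227] q [-0.18, 0.15, 1.35, -0.0, 1.64, -1.27]
```

```bash
python3 -m jog '[[[0.275,-0.1,0],[0,0,1.22]],[[0.275,-0.1,0],[0,0,1.22]],[[0.275,-0.1,0],[0,0,1.22]],[[0.275,-0.1,0],[0,0,1.22]],[[0.275,-0.1,0],[0,0,1.22]]]'; python3 plan.py .39 -.01 .32 -8; python3 rib.py
```

```text
t: 15.5
tool_pos: [0.4306, -0.0156, 0.3273]
tool_rot: [-1.825, -2.556, 0.0]
contact_force: [-1.2, 0.1, 0.8]
opening: 0.0855
grip_force: 0.0
t 15.5 shift [0.018, -0.037, 0.007] turn [-0.001, -0.0, 0.47] q [-0.21, -0.47, 1.9, -0.0, 1.71, -0.54]
top [9, 10, 10, 9, 44] rib cen [ 0.6859 -0.0433] axis 44.2 from centre 53.8 len [0.009  0.0227] dark cen [ 0.6728 -0.0496]
side [11, 15, 8, 9, 37] rib cen [ 0.6866 -0.0442] axis 44.7 from centre 45.9 len [0.0099 0.0227] dark cen [ 0.6758 -0.0431]
```

Rib axis is now about 44.5° against about 40.5° for the reader, well within tolerance. Next I pinch the handle again with a narrow opening and close the door along its arc.

```bash
python3 -m jog '[[[0.018,-0.037,0],[0,0,0.47]],[[0.018,-0.037,0],[0,0,0.47]],[[0.018,-0.037,0],[0,0,0.47]],[[0.018,-0.037,0],[0,0,0.47]],[[0.018,-0.037,0],[0,0,0.47]]]' 0.28; python3 plan.py .4745 -.0187 .22 -8
```

```text
t: 16.6
tool_pos: [0.392, -0.0112, 0.3277]
tool_rot: [-2.361, -2.072, 0.0]
contact_force: [-0.2, -0.3, -0.6]
opening: 0.0235
grip_force: 0.0
t 16.6 shift [0.003, 0.083, 0.108] turn [-0.0, -0.0, 0.009] q [-0.22, -0.58, 1.97, 0.0, 1.75, -0.09]
```

```bash
python3 -m jog '[[[0.003,0.045,0],[0,0,0]],[[0.003,0.083,0.02],[0,0,0.009]],[[0.003,0.083,0.06],[0,0,0.009]],[[0.003,0.083,0.1],[0,0,0.009]],[[0.003,0.083,0.1],[0,0,0.009]]]'; python3 plan.py .4743 -.0187 .101 -8
```

```text
t: 17.1
tool_pos: [0.471, -0.0185, 0.2206]
tool_rot: [-2.363, -2.054, 0.013]
contact_force: [-0.3, 0.1, -2.2]
opening: 0.0238
grip_force: 0.0
t 17.1 shift [0.0, 0.005, 0.119] turn [-0.014, -0.001, -0.0] q [-0.2, -0.31, 1.96, -0.0, 1.51, -0.06]
```

```bash
python3 -m jog '[[[0,0,0],[0,0,0]],[[0,0,0],[0,0,0]]]'; python3 plan.py .4743 -.0187 .101 -8
```

```text
t: 17.3
tool_pos: [0.4758, -0.0195, 0.2309]
tool_rot: [2.37, 2.057, 0.004]
contact_force: [0.4, 0.4, 1.3]
opening: 0.0239
grip_force: 0.0
t 17.3 shift [0.001, -0.002, 0.13] turn [0.005, 0.0, -0.002] q [-0.2, -0.32, 1.95, -0.0, 1.51, -0.06]
```

```bash
python3 -m jog '[[[0.001,-0.002,0.03],[0,0,0]],[[0.001,-0.002,0.06],[0,0,0]],[[0.001,-0.002,0.085],[0,0,0]],[[0.001,-0.002,0.105],[0,0,0]],[[0.001,-0.002,0.105],[0,0,0]]]'; python3 -m jog '[[[0,0,0.01],[0,0,0]],[[0,0,0.02],[0,0,0]],[[0,0,0.024],[0,0,0]],[[0,0,0.024],[0,0,0]]]'; python3 -m jog '[[[0,0,0],[0,0,0]],[[0,0,0],[0,0,0]],[[0,0,0],[0,0,0]]]' 0 40; python3 plan.py .4743 -.0187 .101 -8
```

```text
t: 17.8
tool_pos: [0.4722, -0.0179, 0.1225]
tool_rot: [-2.372, -2.058, 0.001]
contact_force: [-1.0, 0.7, -0.7]
opening: 0.0239
grip_force: 0.0
t: 18.2
tool_pos: [0.4724, -0.0179, 0.0985]
tool_rot: [-2.373, -2.058, 0.001]
contact_force: [0.1, 0.3, -0.6]
opening: 0.0239
grip_force: 0.0
t: 18.5
tool_pos: [0.4746, -0.0182, 0.0994]
tool_rot: [2.37, 2.055, 0.006]
contact_force: [8.3, -0.2, -6.1]
opening: 0.0128
grip_force: 39.0
t 18.5 shift [-0.001, -0.0, -0.002] turn [0.006, -0.0, -0.002] q [-0.2, -0.2, 2.08, 0.0, 1.25, -0.05]
```

```bash
python3 -m jog '[[[0,0.005,-0.007],[0,0,0]],[[0,0.010,-0.014],[0,0,0]],[[0,0.015,-0.021],[0,0,0]],[[0,0.027,-0.033],[0,0,0]],[[0,0.039,-0.0445],[0,0,0]]]'; python3 -m jog '[[[0,0.007,-0.0045],[0,0,0]],[[0,0.014,-0.009],[0,0,0]],[[0,0.0215,-0.014],[0,0,0]],[[0,0.029,-0.0185],[0,0,0]],[[0,0.029,-0.0185],[0,0,0]]]'; python3 -m jog '[[[0,0.008,-0.0035],[0,0,0]],[[0,0.016,-0.007],[0,0,0]],[[0,0.024,-0.010],[0,0,0]],[[0,0.032,-0.0125],[0,0,0]],[[0,0.032,-0.0125],[0,0,0]]]'; python3 -m jog '[[[0,0.008,-0.002],[0,0,0]],[[0,0.0165,-0.0035],[0,0,0]],[[0,0.025,-0.005],[0,0,0]],[[0,0.0335,-0.006],[0,0,0]],[[0,0.0335,-0.006],[0,0,0]]]'
```

```text
t: 19.0
tool_pos: [0.5087, -0.023, 0.1418]
tool_rot: [-2.369, -2.054, 0.008]
contact_force: [-3.9, 0.6, -4.1]
opening: 0.0122
grip_force: 39.1
t: 19.5
tool_pos: [0.5401, -0.0273, 0.1646]
tool_rot: [-2.372, -2.058, 0.001]
contact_force: [-7.1, 1.4, 8.4]
opening: 0.0124
grip_force: 39.7
t: 20.0
tool_pos: [0.5727, -0.0319, 0.1768]
tool_rot: [2.372, 2.058, 0.002]
contact_force: [-2.4, 1.7, 5.6]
opening: 0.0125
grip_force: 41.1
t: 20.5
tool_pos: [0.6062, -0.0366, 0.1819]
tool_rot: [2.372, 2.058, 0.004]
contact_force: [-0.2, 1.8, 4.6]
opening: 0.0124
grip_force: 41.9
```

Now the last 0.1 rad, slowly, until the stop is felt.

```bash
python3 -m jog '[[[0,0.004,0],[0,0,0]],[[0,0.008,0],[0,0,0]],[[0,0.012,0],[0,0,0]],[[0,0.015,0],[0,0,0]],[[0,0.017,0],[0,0,0]]]'; python3 -m jog '[[[0,0.002,0],[0,0,0]],[[0,0.004,0],[0,0,0]],[[0,0.004,0],[0,0,0]]]'; python3 -m jog '[[[0,0.002,0],[0,0,0]],[[0,0.004,0],[0,0,0]],[[0,0.004,0],[0,0,0]]]'
```

```text
t: 21.0
tool_pos: [0.6219, -0.0388, 0.1818]
tool_rot: [2.373, 2.058, 0.002]
contact_force: [-3.9, 3.1, 7.2]
opening: 0.0126
grip_force: 42.6
t: 21.3
tool_pos: [0.6239, -0.0391, 0.1817]
tool_rot: [-2.37, -2.056, 0.004]
contact_force: [-10.3, 3.9, 10.7]
opening: 0.0127
grip_force: 42.9
t: 21.6
tool_pos: [0.6239, -0.0391, 0.1816]
tool_rot: [-2.363, -2.051, 0.016]
contact_force: [-25.7, 6.2, 19.2]
opening: 0.0124
grip_force: 43.9
```

```bash
python3 -m jog '[[[0,0,0],[0,0,0]],[[0,0,0],[0,0,0]],[[0,0,0],[0,0,0]],[[0,0,0],[0,0,0]]]' 1; python3 -m jog '[[[0,0,-0.02],[0,0,0]],[[0,0,-0.05],[0,0,0]],[[0,0,-0.09],[0,0,0]],[[0,0,-0.13],[0,0,0]],[[0,0,-0.15],[0,0,0]]]'; python3 -m jog '[[[0,-0.05,0],[0,0,0]],[[0,-0.1,0],[0,0,0]],[[0,-0.15,0],[0,0,0]],[[0,-0.2,0],[0,0,0]],[[0,-0.2,0],[0,0,0]]]'
python3 - <<'E'
from m1 import *
t=grab('top')
print(bar(t,(340,150,425,200),95))
x=np.array([.99,-.139]);o=np.array([.682,-.05]); y=np.array([.139,.99])
r=bar(t,(340,150,425,200),95)[0]; m=(plane(t,*r[0],.2)+plane(t,*r[1],.2))/2; print(m,'rel',(m[:2]-o)@x,'expected -0.060 shut')
E
```

```text
t: 22.0
tool_pos: [0.6296, -0.0405, 0.1799]
tool_rot: [2.373, 2.058, -0.0]
contact_force: [-1.0, 0.4, -1.0]
opening: 0.0702
grip_force: 0.0
t: 22.5
tool_pos: [0.6308, -0.0407, 0.3351]
tool_rot: [2.37, 2.055, 0.006]
contact_force: [0.3, -0.5, 0.7]
opening: 0.0852
grip_force: 0.0
t: 23.0
tool_pos: [0.4274, -0.0112, 0.3304]
tool_rot: [2.372, 2.057, 0.002]
contact_force: [0.4, 0.5, 1.0]
opening: 0.0855
grip_force: 0.0
([array([351.36584, 170.78021], dtype=float32), array([423.34546, 178.95972], dtype=float32)], (72.4428482055664, 10.229616165161133), np.int32(455))
[ 0.62648819 -0.05024169  0.2       ] rel -0.05492309399696852 expected -0.060 shut
```

```bash
python3 -c "
from station import job; print(job.finish_job())"
```

```text
the job is handed in; nothing more can be done
None
```

I handed the job in at about 23 s, but the call returned no verdict. The door went fully down to its stop, the canister was turned to about 4° from the reader by my camera measurement and released in its seat, and the door was then eased shut until it met its stop. The arm never went near the stapler, pen pot or mouse, though I did not re-measure them.

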